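# Pack the orange-capped spray cans into the divided crate

## Robot

A 6-joint arm with a two-finger parallel gripper is mounted at the origin on the work surface. World frame = base frame: x ahead of the robot, y to its left, z up, the work surface at z = 0. Lengths are in m, angles in rad, forces in N, time in s.
With the tool pointing down it reaches from about 0.375 to 0.9 m from the base axis. Payload 3.1 kg.
Tool frame: the origin (TCP) lies at the very end of the fingers, on their centre line; the grasp point (between the pads) lies 19 mm behind it (grip_point_offset is the distance from the TCP to the grasp point, in m); z points along the fingers, y is the line along which they close (so a half turn about z gives the same grasp; the last joint's range is limited). The gripper opens to 87 mm and grips with 3 to 60 N. Pads are 19 mm wide; open, the fingers measure 117 mm over their backs; the gripper's body (75 mm by 190 mm) begins 51 mm behind the grasp point.
Start: joints at [-1.347, 0.527, 1.433, -0, 1.181, -0.178], TCP at [0.244, -0.575, 0.223] pointing down, gripper open.
Joint ranges: [-3.08, 3.08], [-0.75, 2.2], [0.22, 2.44], [-1.43, 4.57], [0, 2.65], [-2.85, 2.85]. Speed limits (rad/s): [2.79, 2.79, 3.14, 3.14, 3.14, 3.14].

## Interface

Orientations are given as a unit quaternion [w, x, y, z].
In Python, from plant import move_ptp, line_to, move_joints, set_gripper, pause, inverse_kinematics, get_state, capture, PlanningError, job_done, grip_point_offset gives the robot as it stands. Calls block until the motion is done:
- move_ptp(position, orientation): joint-space move of the TCP to a pose.
- line_to(position, ori=None, max_speed=0.15, until_force=None): straight line of the TCP; ori=None keeps the orientation; max_speed is the mean speed in m/s. With until_force (N) it stops when the force on the tool has changed by that much, and returns True; else False.
- move_joints(angles): joint-space move.
- set_gripper(opening, grasp_force=None): finger opening in m; grasp_force is the grip in N (None keeps the last); returns when the fingers have stopped.
- pause(seconds).
- inverse_kinematics(position, orientation): joint angles nearest the present ones, or None.
- get_state(): the state.
- capture(name): name is "side" or "top" or "wrist"; returns a dict with "img" (400x640x3 uint8, red, green, blue), "fx", "fy", "cx", "cy" (pixels), "R" (3x3) and "t" (3): a world point X has camera coordinates R X + t. Camera axes: x right, y down, z forward; pixel columns grow to the right and rows downward; lengths in m; the calibration is good to about 2 mm. The wrist camera is an equidistant fisheye: a pixel r from the principal point sees the ray r / f radians off the axis. A picture is of the moment at which its call begins. There is no depth.
A pose or a line that the arm cannot do raises PlanningError and nothing moves.
- job_done(): hands the job in; it is judged then, once.
The state is a dict: "clock": time; "joints": joint angles; "dq": joint speeds; "tau": joint torques, N m; "position": TCP position; "ee_rot": TCP orientation; "force": force on the tool from outside, world axes, zero at the start; "wrist_torque": the same for the moment, N m; "gripper_width": finger opening in m; "grip_force": force on a finger pad.
Only numpy, scipy, OpenCV 4.12 (cv2) and the standard library are available. Lean on these libraries where they do the work, as an engineer would, in place of code of your own. Each camera call takes 0.05 s, during which the arm holds its last target. There are 200 camera calls.

## Task

Take the two orange-capped spray cans out of the leaning rack and stand them upright in the divided crate, one in each of the two empty cells that show a green pad, setting them down gently instead of dropping them. Leave the blue-capped can in the rack, and do not disturb the tubs already in the crate or the tape measure.

Things in the scene. Friction and masses are not known exactly. Their poses are not given: they have to be found in the camera images.
- can_a: White spray can with an orange cap and orange band, 46 mm diameter, 150 mm tall, straight-sided, sturdy (grip it firmly, 40 N or so: held loosely it swings in the grip), 120 to 195 g, loose. Origin: centre of its flat underside; z along the can towards the cap. Starts in one of the rack's three pockets (which one varies), its z axis leaning 30 degrees from vertical; the upper 70 mm stand free.
- can_b: A second white spray can with an orange cap, the same as can_a in size, origin, axes, weight and lean, in another pocket of the rack.
- can_blue: Silver spray can with a blue cap and blue band, same size as the others, in the third pocket of the rack; it stays there. Origin: centre of its underside; z along the can towards the cap.
- rack: Fixed: blue base plate 150 x 290 x 8 mm with three grey square pockets at y = -95, 0, 95 mm, leaning 30 degrees to its -x side (roughly to the robot); cans come out along their own axis. Pocket floor centre x = 35, z = 45 mm; inside 52 mm (leaning direction) x 56 mm; the wall a can leans on reaches 80 mm along the can, the others 50 mm. Origin: centre of the underside, z up.
- crate: Fixed grey crate with 2 x 2 cells, 185 x 185 mm, outer walls 75 mm high, dividers 66 mm high, walls 5 mm and floor 6 mm thick. Cells 85 mm square inside, centres at x, y = +-45 mm. Two cells (which varies) are empty with a green pad, the other two hold a tub. Origin: centre of the underside; x, y along the walls, z up.
- pad_a: Green pad, 81 x 81 x 3 mm, fixed flat on the floor of one empty cell and filling it, centred in the cell. Origin: centre of its underside, on the crate's floor; x, y along the crate's walls, z up. A can standing on it has its underside 3 mm above this origin.
- pad_b: The second green pad, the same as pad_a, in the other empty cell. Either can may go on either pad.
- tub_a: White plastic tub with a red lid, 62 mm in diameter, 55 mm tall, loose, standing in a cell of the crate; its top is below the crate's outer rim. Leave it. Origin: centre of its underside.
- tub_b: A second such tub in another cell. Leave it. Origin: centre of its underside.
- tape: Yellow and black tape measure, 78 x 36 x 62 mm (x, y, z), loose on the bench near the rack and the crate. Leave it. Origin: centre of its underside.
There are look-alikes about, which are no part of the job. What is shaped like the can_b but purple is not meant.

How it is judged:
At the end, for the whole second after the job is handed in: An orange-capped can stands on each green pad, either way round: within 35 mm of the pad's centre, underside less than 8 mm above the pad's origin, upright within 0.07 rad, at rest. Blue-capped can and tubs are within 20 mm of where they began, the tape measure within 30 mm (((horizontal distance between can_a and pad_a below 0.035 m and z of can_a in the frame of pad_a between -0.002 and 0.008 m and horizontal distance between can_b and pad_b below 0.035 m and z of can_b in the frame of pad_b between -0.002 and 0.008 m) or (horizontal distance between can_a and pad_b below 0.035 m and z of can_a in the frame of pad_b between -0.002 and 0.008 m and horizontal distance between can_b and pad_a below 0.035 m and z of can_b in the frame of pad_a between -0.002 and 0.008 m)) and angle between each of can_a, can_b's own z axis and vertical below 0.07 rad and linear speed of each of can_a, can_b below 0.02 m/s and angular speed of each of can_a, can_b below 0.2 rad/s and distance of each of can_blue, tub_a, tub_b from where it was at the start of the episode below 0.02 m and distance of tape from where it was at the start of the episode below 0.03 m); the robot touches nothing.
It fails at once if an orange-capped can is dropped or slammed into the crate (faster than 0.45 m/s with its underside less than 40 mm above the bench, over the crate) ((horizontal distance between can_a and crate below 0.12 m and height (world z) of can_a below 0.04 m and linear speed of can_a above 0.45 m/s) or (horizontal distance between can_b and crate below 0.12 m and height (world z) of can_b below 0.04 m and linear speed of can_b above 0.45 m/s)).
It fails at once if the blue-capped can or a tub is moved by more than 20 mm, or the tape measure by more than 30 mm (not (distance of each of can_blue, tub_a, tub_b from where it was at the start of the episode below 0.02 m and distance of tape from where it was at the start of the episode below 0.03 m)).
It also fails if it takes over 72 s, if anything falls off the work surface, if the arm or the gripper's body presses on something with over 40 N, if the wrist force passes 120 N, or if a joint passes its speed limit or range.

## Working session

There is one attempt and no reset: what is moved stays moved. The work goes in short steps, each a Python script; the robot and the scene stay as the last script left them, time stands still between calls to the robot, and variables do not carry over. Pictures are saved under pics/ and viewed, at most 10 in all, crops included, and the job is handed in when it is done.

```bash
mkdir -p pics; ls; python3 - <<'E'
from plant import *
import cv2,numpy as np
for n in("side","top"):
    c=capture(n); cv2.imwrite(f"pics/{n}0.png",c["img"][:,:,::-1]); np.save(f"pics/{n}0.npy",c,allow_pickle=True)
    print(n,c["fx"],c["fy"],c["cx"],c["cy"],np.round(c["R"],3).tolist(),np.round(-np.array(c["R"]).T@c["t"],3))
print(get_state()["clock"],grip_point_offset)
E
```

```text
pics
side 366.4512035419113 366.4512035419113 318.38533101634414 200.25886309789183 [[-0.814, -0.58, 0.007], [-0.446, 0.619, -0.646], [0.371, -0.53, -0.763]] [0.268 0.55  0.784]
top 453.04471216104923 453.04471216104923 323.7968334037885 194.52001801173253 [[0.006, -1.0, -0.007], [-0.997, -0.005, -0.077], [0.077, 0.007, -0.997]] [0.507 0.046 1.225]
0.1 0.0187
```

View pics/top0.png

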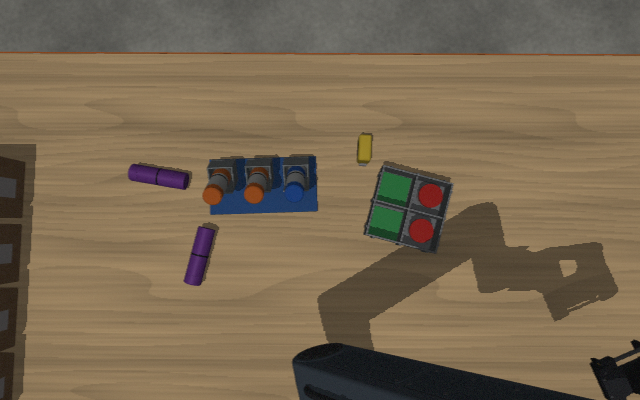

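View pics/side0.png

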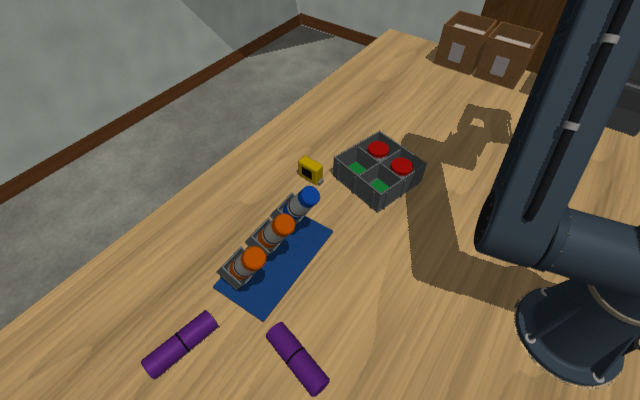

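Top view: the candidates are orange caps at (213,193) and (256,192), a blue cap at (295,190), and purple look-alikes lying at (158,176) and (200,256). I choose the two orange ones standing in the rack. Green pads are at (396,190) and (387,222), tubs at (430,195) and (421,230), and the tape at (365,148). The side view agrees, with orange caps at (254,259) and (284,225), blue at (309,196) and pads at (358,168) and (380,186).

```bash
cat > vis.py <<'E'
import cv2,numpy as np
def ray(c,u,v):
    d=np.array([(u-c["cx"])/c["fx"],(v-c["cy"])/c["fy"],1.]); R=np.array(c["R"]); return -R.T@np.array(c["t"]),R.T@d
def onz(c,u,v,z):
    o,d=ray(c,u,v); return o+d*(z-o[2])/d[2]
def tri(c1,p1,c2,p2):
    o1,d1=ray(c1,*p1);o2,d2=ray(c2,*p2)
    s=np.linalg.lstsq(np.c_[d1,-d2],o2-o1,rcond=None)[0]
    a,b=o1+s[0]*d1,o2+s[1]*d2; return (a+b)/2,np.linalg.norm(a-b)
HSV={"orange":((5,170,90),(16,255,255)),"blue":((100,150,50),(125,255,255)),"green":((45,100,40),(80,255,255)),"red":((0,170,70),(4,255,255)),"yellow":((22,150,80),(32,255,255))}
def blobs(c,col,roi,amin=40):
    h=cv2.cvtColor(np.ascontiguousarray(c["img"]),cv2.COLOR_RGB2HSV); m=cv2.inRange(h,*HSV[col])
    x0,y0,x1,y1=roi; k=np.zeros_like(m); k[y0:y1,x0:x1]=m[y0:y1,x0:x1]
    return sorted([q for q in cv2.findContours(k,cv2.RETR_EXTERNAL,cv2.CHAIN_APPROX_NONE)[0] if cv2.contourArea(q)>amin],key=lambda q:-cv2.contourArea(q))
E
python3 - <<'E'
from vis import *
T=np.load("pics/top0.npy",allow_pickle=True).item();S=np.load("pics/side0.npy",allow_pickle=True).item()
for n,c,roi in(("top",T,(195,120,460,260)),("side",S,(200,130,430,325))):
    for col in HSV:
        for q in blobs(c,col,roi):
            m=cv2.moments(q);r=cv2.minAreaRect(q);print(n,col,round(cv2.contourArea(q)),np.round([m["m10"]/m["m00"],m["m01"]/m["m00"]],1),np.round(cv2.boxPoints(r)).astype(int).tolist())
            if col=="green": print("   z.009",np.round(onz(c,m["m10"]/m["m00"],m["m01"]/m["m00"],.009),3))
            if col=="red": print("   z.061",np.round(onz(c,m["m10"]/m["m00"],m["m01"]/m["m00"],.061),3))
a=cv2.resize(T["img"][140:260,190:460],None,fx=2.9,fy=2.9,interpolation=cv2.INTER_CUBIC)
cv2.imwrite("pics/crop1.png",a[:,:,::-1])
E
```

```text
top orange 235 [211.8 195.6] [[201, 201], [206, 185], [223, 191], [218, 206]]
top orange 228 [253.3 194. ] [[245, 186], [262, 186], [262, 202], [245, 202]]
top blue 2438 [270.7 195.2] [[210, 160], [315, 157], [316, 211], [211, 214]]
top green 772 [385.2 222.7] [[367, 233], [375, 205], [403, 213], [396, 240]]
   z.009 [ 0.526 -0.11   0.009]
top green 752 [393.7 188.7] [[376, 199], [384, 171], [411, 179], [404, 206]]
   z.009 [ 0.617 -0.134  0.009]
top red 408 [420.9 230.3] [[406, 224], [427, 215], [436, 236], [414, 245]]
   z.061 [ 0.506 -0.195  0.061]
top red 405 [430.2 195.2] [[415, 190], [435, 180], [445, 200], [425, 211]]
   z.061 [ 0.596 -0.219  0.061]
top yellow 321 [364.3 148.2] [[357, 162], [359, 134], [372, 135], [370, 163]]
side orange 438 [253.2 257.8] [[241, 246], [265, 246], [265, 269], [241, 269]]
side orange 362 [283.1 224.3] [[272, 214], [294, 214], [294, 234], [272, 234]]
side orange 43 [261.  238.8] [[256, 232], [262, 230], [266, 244], [260, 246]]
side blue 3968 [278.3 269.6] [[213, 286], [285, 194], [332, 231], [261, 323]]
side blue 313 [308.3 196.3] [[294, 197], [309, 182], [322, 196], [308, 210]]
side green 122 [379.5 185.2] [[371, 184], [378, 176], [389, 187], [381, 194]]
   z.009 [ 0.535 -0.137  0.009]
side green 110 [356.8 167.7] [[348, 166], [355, 159], [366, 170], [359, 177]]
   z.009 [ 0.626 -0.16   0.009]
side red 272 [401.6 166. ] [[391, 158], [412, 158], [412, 175], [391, 175]]
   z.061 [ 0.503 -0.192  0.061]
side red 248 [378.1 148.7] [[368, 141], [388, 141], [388, 157], [368, 157]]
   z.061 [ 0.592 -0.217  0.061]
side yellow 464 [310.  169.4] [[292, 171], [302, 153], [327, 168], [317, 185]]
```

View pics/crop1.png

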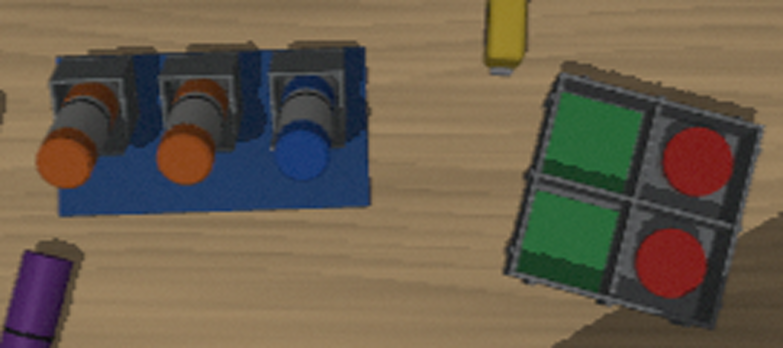

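The close crop confirms two orange caps at crop pixels (66,160) and (185,154) in the left and middle pockets, and blue at (302,151) in the right pocket. The green cells are the two on the left of the crate, and the purple can lies separately on the bench.

```bash
python3 - <<'E'
from vis import *
T=np.load("pics/top0.npy",allow_pickle=True).item();S=np.load("pics/side0.npy",allow_pickle=True).item()
P=lambda u,v:(190+u/2.9-.33,140+v/2.9-.33)
rim=np.array([onz(T,*P(*p),.075) for p in((562,64),(762,126),(715,327),(507,272))])[:,:2]
base=np.array([onz(T,*P(*p),.008) for p in((57,57),(365,46),(370,205),(58,216))])[:,:2]
def frame(n,q,L):
    c=q.mean(0); e=np.linalg.norm(q-np.roll(q,-1,0),axis=1)
    ex=(q[0]+q[1]-q[2]-q[3]); ex/=np.linalg.norm(ex); yaw=np.arctan2(ex[1],ex[0])
    ey=(q[0]+q[3]-q[1]-q[2]); y2=np.arctan2(-ey[0],ey[1])
    print(n,c.round(4),"edges",e.round(3),"yaw",yaw.round(3),y2.round(3)); return c,(yaw+y2)/2
c,yaw=frame("crate",rim,0); r,ry=frame("rack",base,0)
R2=lambda a:np.array([[np.cos(a),-np.sin(a)],[np.sin(a),np.cos(a)]])
for x in(.045,-.045):print("cell",(c+R2(yaw)@[x,.045]).round(4))
for y,pt,ps in((.095,(66,160),(254,259)),(0,(185,154),(284.3,225)),(-.095,(302,151),(309,196))):
    print("cap pred",(r+R2(ry)@[-.04,y]).round(4),.175,"meas z",onz(T,*P(*pt),.175).round(4),onz(S,*ps,.175).round(4),"tri",[np.round(v,4) for v in tri(T,P(*pt),S,ps)])
E
```

```text
crate [ 0.5635 -0.1626] edges [0.183 0.181 0.186 0.189] yaw -0.252 -0.276
rack [0.6261 0.2191] edges [0.289 0.149 0.29  0.149] yaw 0.035 0.041
cell [ 0.6186 -0.1309]
cell [ 0.5318 -0.1074]
cap pred [0.5825 0.3126] 0.175 meas z [0.5855 0.3126 0.175 ] [0.5785 0.3195 0.175 ] tri [array([0.5856, 0.3153, 0.1625]), np.float64(0.0018)]
cap pred [0.5861 0.2176] 0.175 meas z [0.5908 0.2171 0.175 ] [0.5822 0.2228 0.175 ] tri [array([0.5899, 0.2177, 0.1639]), np.float64(0.0043)]
cap pred [0.5897 0.1227] 0.175 meas z [0.5937 0.1232 0.175 ] [0.5879 0.1294 0.175 ] tri [array([0.5937, 0.1234, 0.1657]), np.float64(0.0019)]
```

```bash
cat > job.py <<'E'
from plant import *
from vis import *
from scipy.spatial.transform import Rotation as Ro
RY=.038; r=np.array([.6261,.2191]); s=.118
cr,sr=np.cos(RY),np.sin(RY)
a=np.array([-.5*cr,-.5*sr,.75**.5])
def quat(z,y): return Ro.from_matrix(np.c_[np.cross(y,z),y,z]).as_quat(scalar_first=True)
def rackpose(py):
    yv=np.array([-sr,cr,0])
    F=np.r_[r+[cr*.035-sr*py,sr*.035+cr*py],.045]
    return F+a*(s-grip_point_offset)
def ori(z,flip): return quat(np.array(z),np.array([-sr,cr,0])*flip)
def place(xy,low): return np.r_[xy,.009+s-grip_point_offset+low]
CELL=[(.6186,-.1309),(.5318,-.1074)]
def st(tag):
    q=get_state();print(tag,"t%.1f"%q["clock"],np.round(q["position"],3),"w%.3f"%q["gripper_width"],"g%.0f"%q["grip_force"],"F",np.round(q["force"],1))
E
python3 - <<'E'
from job import *
for f in(1,-1):
    for py in(.095,0): 
        for d in(.2,.1,0): print(f,py,d,np.round(rackpose(py)+a*d,3),np.round(q,2) if (q:=inverse_kinematics(rackpose(py)+a*d,ori(-a,f))) is not None else None)
    for c in CELL: 
        for h in(.2,0): print(f,c,h,np.round(q,2) if (q:=inverse_kinematics(place(c,h),ori([0,0,-1.],f))) is not None else None)
E
```

```text
1 0.095 0.2 [0.508 0.31  0.304] [ 0.47  0.26  1.76 -0.34  0.67 -0.92]
1 0.095 0.1 [0.558 0.312 0.218] [ 0.43  0.44  1.77 -0.42  0.48 -0.85]
1 0.095 0 [0.608 0.313 0.131] [ 0.39  0.62  1.74 -0.55  0.34 -0.74]
1 0 0.2 [0.512 0.215 0.304] [ 0.26  0.18  1.87 -0.2   0.58 -1.21]
1 0 0.1 [0.561 0.217 0.218] [ 0.23  0.38  1.88 -0.27  0.37 -1.15]
1 0 0 [0.611 0.219 0.131] [ 0.21  0.58  1.85 -0.42  0.22 -1.01]
1 (0.6186, -0.1309) 0.2 [-0.38  0.46  1.31 -0.    1.38 -1.99]
1 (0.6186, -0.1309) 0 [-0.38  0.68  1.51 -0.    0.96 -1.99]
1 (0.5318, -0.1074) 0.2 [-0.41  0.32  1.53 -0.    1.29 -2.01]
1 (0.5318, -0.1074) 0 [-0.41  0.58  1.74 -0.    0.82 -2.01]
-1 0.095 0.2 [0.508 0.31  0.304] [ 0.47  0.26  1.76 -0.34  0.67  2.22]
-1 0.095 0.1 [0.558 0.312 0.218] [ 0.43  0.44  1.77 -0.42  0.48  2.29]
-1 0.095 0 [0.608 0.313 0.131] [ 0.39  0.62  1.74 -0.55  0.34  2.4 ]
-1 0 0.2 [0.512 0.215 0.304] [ 0.26  0.18  1.87 -0.2   0.58  1.93]
-1 0 0.1 [0.561 0.217 0.218] [ 0.23  0.38  1.88 -0.27  0.37  1.99]
-1 0 0 [0.611 0.219 0.131] [ 0.21  0.58  1.85 -0.42  0.22  2.13]
-1 (0.6186, -0.1309) 0.2 [-0.38  0.46  1.31 -0.    1.38  1.15]
-1 (0.6186, -0.1309) 0 [-0.38  0.68  1.51 -0.    0.96  1.15]
-1 (0.5318, -0.1074) 0.2 [-0.41  0.32  1.53 -0.    1.29  1.13]
-1 (0.5318, -0.1074) 0 [-0.41  0.58  1.74 -0.    0.82  1.13]
```

```bash
python3 - <<'E'
from job import *
p=rackpose(.095);o=ori(-a,1)
set_gripper(.072,45)
move_ptp(p+a*.2,o); line_to(p+a*.06,max_speed=.2)
print(line_to(p,max_speed=.08,until_force=8)); st("at can")
c=capture("wrist");cv2.imwrite("pics/w1.png",c["img"][:,:,::-1])
c=capture("side");cv2.imwrite("pics/s1.png",cv2.resize(c["img"][130:330,190:450],None,fx=2.5,fy=2.5)[:,:,::-1])
E
```

```text
False
at can t5.7 [0.608 0.313 0.131] w0.072 g0 F [-0.1  0.7  0.7]
```

View pics/s1.png

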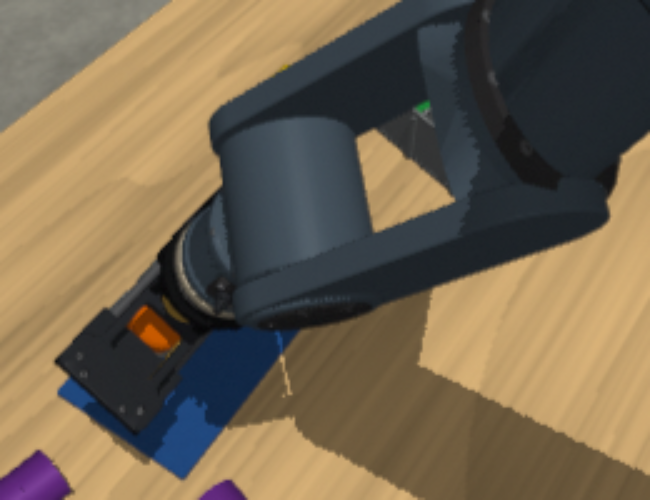

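The orange cap sits between the fingers at crop (155,330), and the approach met no contact. Now I grip and lift.

```bash
python3 - <<'E'
from job import *
p=rackpose(.095)
set_gripper(.03,45); st("grip")
line_to(p+a*.13,max_speed=.1); st("lift")
line_to(p+a*.2+[0,0,.04],max_speed=.2)
move_ptp(place(CELL[0],.22),ori([0,0,-1.],1)); st("above")
line_to(place(CELL[0],.09),max_speed=.2); st("hover")
c=capture("side");cv2.imwrite("pics/s2.png",cv2.resize(c["img"][60:260,270:530],None,fx=2.5,fy=2.5)[:,:,::-1])
c=capture("top");cv2.imwrite("pics/t2.png",c["img"][:,:,::-1])
E
```

```text
grip t6.4 [0.608 0.314 0.131] w0.045 g45 F [0.1 0.1 0.4]
lift t7.8 [0.543 0.311 0.243] w0.045 g45 F [-0.   0.5 -1.8]
above t10.2 [ 0.618 -0.13   0.328] w0.045 g45 F [-0.3 -0.2 -1.1]
hover t11.0 [ 0.62  -0.131  0.2  ] w0.045 g45 F [ 1.2 -0.4 -1.3]
```

View pics/s2.png

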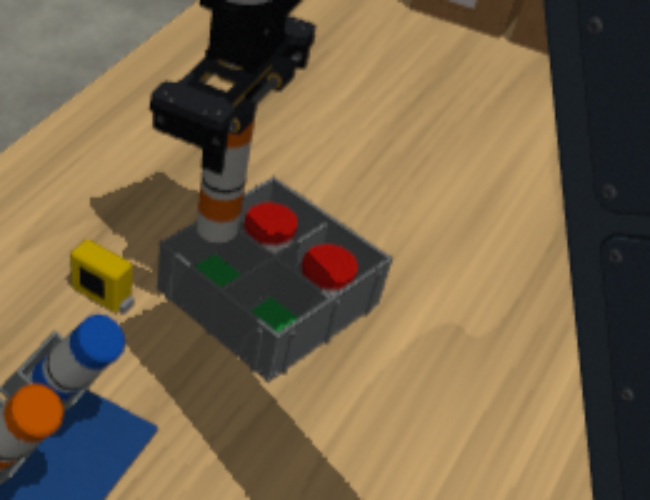

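The can hangs upright at crop (222,190), above the far green cell. I lower it, release, and fetch the second can.

```bash
cat >> job.py <<'E'
def setdown(c):
    line_to(place(c,.012),max_speed=.12); pause(.2)
    print("touch",line_to(place(c,-.012),max_speed=.025,until_force=4)); st("down")
    set_gripper(.066); pause(.2); st("open")
    line_to(place(c,.12),max_speed=.15)
E
python3 - <<'E'
from job import *
setdown(CELL[0])
p=rackpose(0)
set_gripper(.072,45)
move_ptp(p+a*.2+[0,0,.03],ori(-a,1))
c=capture("side");cv2.imwrite("pics/s3.png",cv2.resize(c["img"][130:330,190:450],None,fx=2.5,fy=2.5)[:,:,::-1])
line_to(p+a*.06,max_speed=.2)
print(line_to(p,max_speed=.08,until_force=8)); st("at can")
E
```

```text
touch True
down t12.7 [ 0.619 -0.131  0.108] w0.045 g45 F [-0.3  0.8  4. ]
open t13.6 [ 0.618 -0.13   0.107] w0.066 g0 F [ 0.3  0.2 -0.3]
False
at can t18.3 [0.611 0.219 0.131] w0.072 g0 F [-0.5  0.6 -0.1]
```

View pics/s3.png

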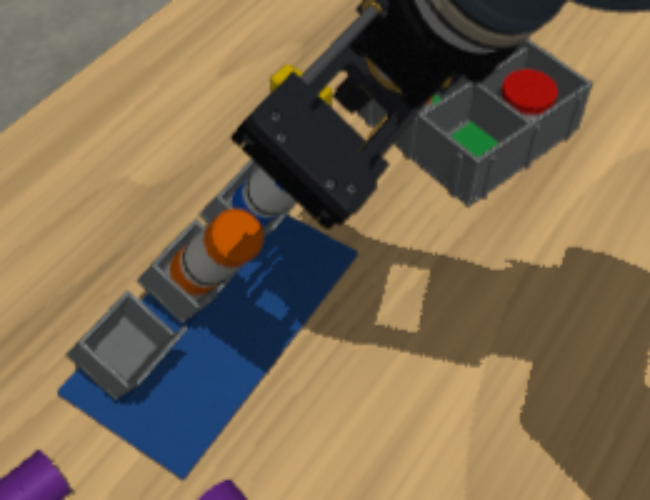

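The left pocket is now empty, and the middle can (crop (235,238)) and the blue can are undisturbed. The first can touched down at exactly the expected height. Next is gripping and placing the second.

```bash
python3 - <<'E'
from job import *
p=rackpose(0)
set_gripper(.03,45); st("grip")
line_to(p+a*.13,max_speed=.1); st("lift")
line_to(p+a*.2+[0,0,.04],max_speed=.2)
move_ptp(place(CELL[1],.22),ori([0,0,-1.],1)); st("above")
line_to(place(CELL[1],.09),max_speed=.2)
setdown(CELL[1]); st("up")
line_to(place(CELL[1],.2),max_speed=.2)
move_joints([-1.347,.527,1.433,0,1.181,-.178]); pause(.3)
s_=capture("side");t_=capture("top")
A=cv2.resize(s_["img"][100:300,200:460],None,fx=1.5,fy=1.5);B=cv2.resize(t_["img"][110:310,190:450],None,fx=1.5,fy=1.5)
cv2.imwrite("pics/f.png",np.hstack([A,B])[:,:,::-1])
T=np.load("pics/top0.npy",allow_pickle=True).item()
for c in(T,t_):
  for col in("red","yellow","orange"): print(col,[np.round(cv2.minAreaRect(q)[0],1).tolist() for q in blobs(c,col,(195,120,460,260))])
st("end")
E
```

```text
grip t18.9 [0.612 0.219 0.131] w0.045 g45 F [-0.7  1.   1.6]
lift t20.4 [0.546 0.216 0.243] w0.044 g45 F [-0.2  0.4 -1.4]
above t22.3 [ 0.532 -0.106  0.328] w0.045 g45 F [-0.3 -0.6 -2. ]
touch True
down t24.6 [ 0.532 -0.107  0.108] w0.045 g45 F [-0.1  0.6  3. ]
open t25.5 [ 0.531 -0.107  0.108] w0.066 g0 F [0.1 0.4 0.7]
up t26.5 [ 0.531 -0.107  0.228] w0.066 g0 F [-0.3  0.5  0.2]
red [[420.8, 230.1], [429.9, 195.3]]
yellow [[364.4, 148.3]]
orange [[211.8, 195.6], [253.5, 194.0]]
red [[420.6, 229.9], [429.9, 195.3]]
yellow [[364.2, 148.1]]
orange [[391.5, 219.5], [401.0, 183.0]]
end t29.4 [ 0.245 -0.575  0.223] w0.066 g0 F [ 0.2  0.3 -0.4]
```

View pics/f.png

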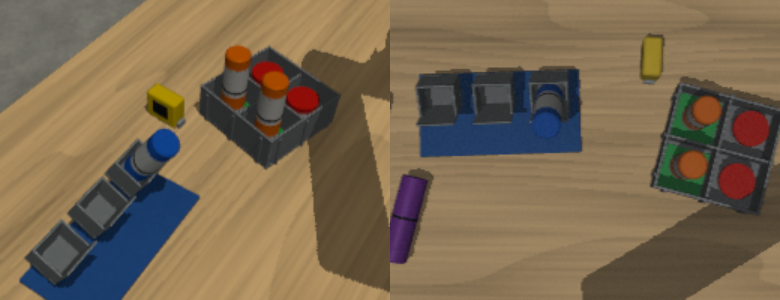

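Both orange cans stand upright in the green cells, at (705,110) and (690,165). The tubs and tape are unmoved to within a fraction of a pixel, and the blue can is still in its pocket.

```bash
python3 -c "
from plant import *
print(job_done())"
```

```text
the job is handed in; nothing more can be done
None
```

Both orange-capped cans are standing upright on the green pads, set down gently, with the blue can, tubs and tape left where they were; I handed the job in at about 29 s of the 72 s allowed.

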